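# Damp check on the cellar stock bench

### The arm

A 6-joint arm with a two-finger parallel gripper is mounted at the origin on the work surface. World frame = base frame: x ahead of the robot, y to its left, z up, the work surface at z = 0. Lengths are in mm, angles in rad, forces in N, time in s.
With the tool pointing down it reaches from about 325 to 850 mm from the base axis. Payload 4.4 kg.
Tool frame: the origin (TCP) lies where the fingers leave the gripper's body, on its centre line; the fingertips stand 97 mm ahead of it and the grasp point (between the pads) lies 78 mm ahead of it; z points along the fingers, y is the line along which they close (so a half turn about z gives the same grasp; the last joint's range is limited). The gripper opens to 94 mm and grips with 3 to 60 N. Pads are 16 mm wide; open, the fingers measure 119 mm over their backs; the gripper's body (75 mm by 177 mm) begins 78 mm behind the grasp point.
Start: joints at [1.165, 0.207, 1.542, -0, 1.393, -0.15], TCP at [145.496, 556.29, 302.647] pointing down, gripper open.
Joint ranges: [-2.73, 2.73], [-0.86, 2.22], [0.23, 2.46], [-1.11, 4.25], [0.08, 2.63], [-2.82, 2.82]. Speed limits (rad/s): [2.79, 2.79, 3.14, 3.14, 3.14, 3.14].

### API

Orientations are given as a unit quaternion [x, y, z, w].
In Python, from plant import env gives the robot as it stands.
- The arm moves only by the tool play_rows, never from a script. Its argument "rows" is a list that holds one entry, the list of rows, each a list of 7 numbers: the shift along the tool's x, y, z in mm, then the turn, a rotation vector about the tool's x, y, z in rad, then the opening, from -1 (shut) to 1 (fully open). A call has exactly 8 rows; each row is the pose to reach, as a shift and turn from the pose commanded when the call began, along the tool's axes at that moment; what a row does not reach only later rows make up. A row lasts 1/12 s, in which the tool goes at most 41.7 mm and 7.16 degrees, less where a joint would pass 70% of its speed; a pose out of reach is approached as far as the arm can. A call with a gripper value outside its range is refused whole. The fingers move at their own pace and stop on an object; the grip force is fixed at half the most. Time passes only in rows, so rows that repeat a pose let the fingers close, or fill a call up. It gives the time, the measured TCP pose, the force, the opening and the grip force at its end, in the units of the state.
- env.sense(): the state, without advancing time (a new reading comes with each control period).
- env.snapshot(name): name is "scene" or "top" or "wrist"; returns a dict with "pixels" (480x640x3 uint8, blue, green, red), "range_z" (480x640 float32, mm along the optical axis (not along the pixel's ray), 0 where there is no reading), "K" (3x3 intrinsics, pixels), "position" and "rotation" of the camera in the world. Camera axes: x right, y down, z forward; pixel columns grow to the right and rows downward; lengths in mm; the calibration is good to about 2 mm. The wrist camera is an equidistant fisheye: a pixel r from the principal point sees the ray r / f radians off the axis. A picture is of the moment at which its call begins.
- env.job_done(): hands the job in; it is judged then, once.
The state is a dict: "time": time; "joint_positions": joint angles; "dq": joint speeds; "tau": joint torques, N m; "tool_pos": TCP position; "eef_rot": TCP orientation; "force": force on the tool from outside, world axes, zero at the start; "moment": the same for the moment, N m; "opening": finger opening in mm; "gripper_force": force on a finger pad.
Only numpy, scipy, OpenCV 4.12 (cv2) and the standard library are available. Lean on these libraries where they do the work, as an engineer would, in place of code of your own. Each camera call takes 0.05 s, during which the arm holds its last target. There are 200 camera calls.

### The job

The wooden box of empty jars is standing over the damp-measuring point pencilled on the bench board: slide it along the board, without lifting it, into the gap between the two full boxes until it is home against the back rail. Then take the twin-pin moisture meter out of its block and hold it upright over the measuring point, its two pins on the two old pin pricks on the pencil line (either way round), pressing gently so that the sprung pins are about half way in. Finish while still holding the meter there like that for its reading, and leave the other things on the bench where they are.

Things in the scene. Friction and masses are not known exactly. Their poses are not given: they have to be found in the camera images.
- table: the bench board, a fixed wooden top; its upper face is at world height 0
- row: fixed back row: wooden back rail (90 mm high, front face at x = +67 mm) and against it two full jar boxes, same size as the loose one, centred at y = +195 and -195 mm, leaving a gap 220 mm wide. Origin on the board, where the loose box's origin comes when home mid-gap (front flush with its neighbours); x points away from the robot into the rail, y along it. Jar lids reach 92 mm above the board
- jarbox: loose open wooden box with six small empty jars packed in it (one rigid piece, 0.65 to 0.95 kg): 130 mm along x, 170 mm along y, walls 65 mm high, jar lids reach 92 mm. Origin at the centre of its underside, x away from the robot. Starts about 145 mm in front of home, up to 25 mm to one side, slightly askew, its front part covering over half of the mark's ring
- mark: measuring point pencilled on the board in dark lines: a ring 36 mm across, a straight line 110 mm long through its centre and two 6 mm dots (old pin pricks) on the line, 12.5 mm either side of the centre. Flat. Origin at the ring's centre on the board, x along the line. With the box home it lies about 130 mm in front of the box
- holder: fixed dark wooden block, 140 (x) x 75 (y) x 60 mm high; the meter stands upright, pins down, in its slot (53 x 31 mm, centred at x = -22 mm), reaching 36 mm below the block's top. Two stubs at x = +50 mm reach 22 mm above the block. Left or right of the jar box (the brass pot is on the other side), turned up to 0.6 rad. Origin at the centre of its underside
- meter: moisture meter: plain grey housing 50 mm wide (x) x 28 thick (y) x 150 high (z), 0.2 kg; its lowest 5 mm only 46 x 24 mm. Origin at the centre of its lower face (pin end), z away from the pins, x along the line through the two pins. In the block the origin is about 24 mm above the board, the housing's top at 174 mm; above the block it can be gripped across either pair of faces
- pin_mid (a point): the point midway between the two pin tips (round tips 4 mm thick, 25 mm apart, 12 mm below the housing when not pushed in); x along the line of pins, z up the meter; it rides with the pins
- pins (a joint): how far the two pins (one sprung carriage) are pushed into the housing: 0 fully out, 0.008 m fully in. They need about 1.5 N to begin moving and 0.5 N more for each mm: 3.5 N half way
- pot: lidded brass pot, about 115 mm wide with two side loops (142 mm over the loops), 121 mm high to the top of its lid knob; origin under its centre. Bystander
- pencil: flat carpenter's pencil lying on the board, 165 x 13 x 8 mm, along its x; origin under its middle. Bystander
- tin: closed round tin, 66 mm across, 70 mm high; origin under its centre. Bystander
- mug: white mug, 80 mm across, 85 mm high, its handle to its +y; origin under its centre. Bystander
- talljar: tall full preserving jar with a flat metal lid, 84 mm across, 150 mm high; origin under its centre. Bystander
- hammer: hammer, about 250 mm long, lying on the board along its x, handle to -x. Bystander
- brush: brush, about 190 mm long, lying on the board along its x, handle to -x. Bystander
Mind the look-alikes: they are no part of the job. Leave any green look-alike of the holder alone.

How it is judged (in metres and radians):
On the way, in this order (a step that is already met when the one before it is completed fails the run):
1. the jar box is home in the gap, against the back rail (x of jarbox in the frame of row between -0.012 and 0.012 m and y of jarbox in the frame of row between -0.03 and 0.03 m and angle between the x axis of jarbox and the x axis of row, either way round below 0.12 rad and angle between jarbox's own z axis and vertical below 0.05 rad and linear speed of jarbox below 0.02 m/s), for 0.3 s.
2. the meter is out of its block, held in the fingers (height (world z) of meter above 0.062 m and contact force between the fingers and meter above 1 N and contact force between meter and holder below 0.05 N), for 0.2 s.
At the end, for the whole second after the job is handed in: Box at rest in the gap, within 12 mm of home and 0.12 rad of square; meter held still, upright within 0.09 rad, pin line within 0.14 rad of the pencil line, pins centred within 6 mm of the mark and pressed 1.5 to 6.8 mm in on the board (1 to 9 N), touching no block or box (all of step 1 and horizontal distance between pin_mid and mark below 0.006 m and angle between the x axis of meter and the x axis of mark, either way round below 0.14 rad and angle between meter's own z axis and vertical below 0.09 rad and value of joint pins between 0.0015 and 0.0068 m and contact force between meter and table between 1 and 9 N and contact force between the fingers and meter above 1 N and contact force between meter and jarbox below 0.05 N and contact force between meter and holder below 0.05 N and linear speed of meter below 0.02 m/s); the arm keeps its last pose, push and grip.
It fails at once if the jar box is lifted or tipped (height (world z) of jarbox above 0.025 m or angle between jarbox's own z axis and vertical above 0.3 rad).
It fails at once if the meter is pressed or struck hard on the board (over 20 N) (contact force between meter and table above 20 N).
It fails at once if another thing on the bench is moved more than 40 mm (distance of any of pot, pencil, tin, mug, talljar, hammer, brush from where it was at the start of the episode above 0.04 m).
It also fails if it takes over 69 s, if anything falls off the work surface, if the arm or the gripper's body presses on something with over 40 N, if the wrist force passes 120 N, or if a joint passes its speed limit or range.

## Working session

There is one attempt and no reset: what is moved stays moved. The work goes in short steps, Python scripts to look and compute and a tool call to move; the robot and the scene stay as the last step left them, time stands still between calls to the robot, and variables do not carry over. Pictures are saved under pics/ and viewed, at most 10 in all, crops included, and the job is handed in when it is done.

Besides the shell and the picture viewer there is one more tool, called by a JSON object that holds its "api" and its "payload". play_rows: Moves the arm, as the interface text tells. Its arguments: {"type":"object","properties":{"rows":{"type":"array"}},"required":["rows"]}

```bash
ls; mkdir -p pics
cat > h.py <<'E'
import numpy as np, cv2
from plant import env
from scipy.spatial.transform import Rotation as R
def snap(n):
    s=env.snapshot(n); np.savez('/tmp/%s.npz'%n,**{k:np.asarray(v) for k,v in s.items()}); return s
def world(s):
    K=s['K'];z=s['range_z'];v,u=np.mgrid[0:480,0:640]
    p=np.stack([(u-K[0,2])/K[0,0]*z,(v-K[1,2])/K[1,1]*z,z],-1)
    w=p@np.asarray(s['rotation']).T+np.asarray(s['position']); w[z<=0]=np.nan
    return w
E
python3 - <<'E'
from h import *
for n in ['top','scene']:
    s=snap(n); cv2.imwrite('pics/%s0.png'%n,s['pixels']); print(n,s['K'],s['position'],s['rotation'])
print(env.sense())
E
```

```text
pics
top [[582.4943939    0.         322.71370549]
 [  0.         582.4943939  240.28310598]
 [  0.           0.           1.        ]] [ 229.65706406   17.12911417 1447.22459947] [ 0.70642771 -0.70064959  0.07404072 -0.06758704]
scene [[584.95312232   0.         316.26722467]
 [  0.         584.95312232 241.55900225]
 [  0.           0.           1.        ]] [ 997.85304743  638.57132744 1109.40184134] [ 0.29491207  0.90160656 -0.30202668 -0.09440535]
{'time': 0.1, 'joint_positions': array([ 1.16451776e+00,  2.07341270e-01,  1.54279767e+00, -4.88486792e-06,
        1.39350328e+00, -1.50504828e-01]), 'dq': array([-0.00045661, -0.00185867, -0.00532552,  0.00218682,  0.00091922,
       -0.00077366]), 'tau': array([-7.32044973e-04, -3.71863389e+01, -2.82293451e+01,  6.99198456e-02,
        3.10035772e-02, -7.67525512e-05]), 'tool_pos': array([145.27428232, 555.79717438, 301.60940687]), 'eef_rot': array([ 1.27538058e-01,  9.91833148e-01, -9.85989205e-04, -2.79309403e-04]), 'force': array([ 0.5213369 , -0.16303995,  0.27271142]), 'moment': array([-0.00188861,  0.04833005,  0.00918022]), 'gripper_force': 0.0, 'opening': 94.13103411984868}
```

View pics/top0.png

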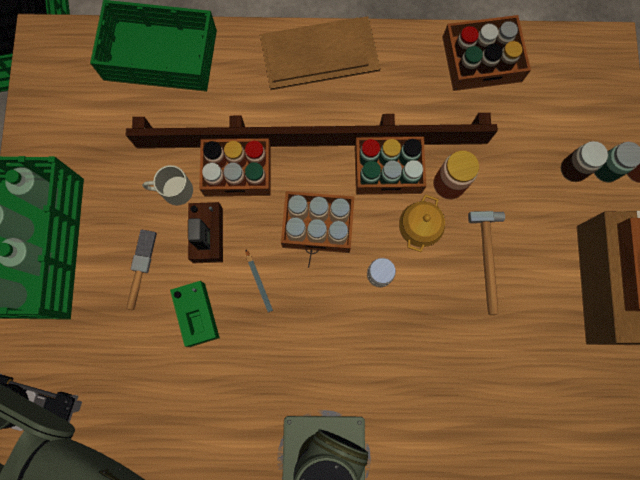

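View pics/scene0.png

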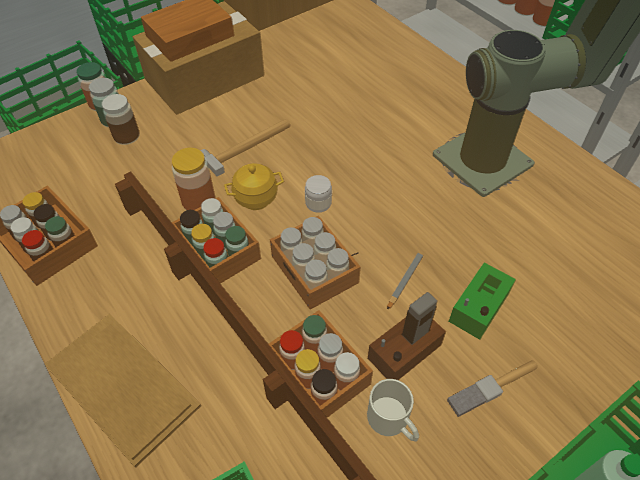

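Top view: the loose box is at (318,222), with the mark's line end showing at (310,260). The gap lies between the boxes at (235,165) and (390,163). The dark holder is at (205,232) with the meter's top at (199,230), and the green look-alike is at (194,314). The pot is right at (424,223), and the tin at (382,271) and pencil at (258,280) are near the front.

```bash
sed -i "s/np.asarray(s\['rotation'\])/(lambda q:R.from_quat(q).as_matrix() if np.size(q)==4 else np.asarray(q))(np.asarray(s['rotation']))/" h.py
python3 - <<'E'
from h import *
s=dict(np.load('/tmp/top.npz')); w=world(s)
def box(name,u0,u1,v0,v1,z0,z1):
    p=w[v0:v1,u0:u1].reshape(-1,3); p=p[(p[:,2]>z0)&(p[:,2]<z1)]
    if len(p)<5: print(name,len(p));return
    r=cv2.minAreaRect(p[:,:2].astype(np.float32)); print(name,len(p),'c',np.round(r[0],1),'size',np.round(r[1],1),'ang',round(r[2],1),'z',np.round(np.median(p[:,2]),1),'x',np.round([p[:,0].min(),p[:,0].max()],0),'y',np.round([p[:,1].min(),p[:,1].max()],0))
box('table',420,470,300,350,-20,20)
box('loose rim',272,362,185,258,56,72)
box('loose lids',272,362,185,258,84,100)
box('left rim',195,275,135,198,56,72)
box('right rim',352,430,135,196,56,72)
box('left lids',195,275,140,198,84,100)
box('right lids',352,430,140,196,84,100)
box('rail',127,500,115,160,86,94)
box('holder',180,230,195,270,52,68)
box('stubs',180,230,195,270,72,90)
box('meter',180,230,195,270,164,184)
box('pot',400,450,195,250,20,130)
box('tin',365,400,255,290,50,80)
box('pencil',240,275,245,315,4,14)
im=cv2.resize(s['pixels'][180:280,180:370],None,fx=4,fy=4,interpolation=cv2.INTER_CUBIC); cv2.imwrite('pics/crop1.png',im)
E
```

```text
table 2488 c [ 315.4 -298.1] size [121.2 126.7] ang 0.1 z 0.5 x [255. 376.] y [-361. -235.]
loose rim 1145 c [576.7   9.7] size [187.  161.3] ang 86.2 z 65.5 x [492. 652.] y [-89. 107.]
loose lids 1638 c [562.9  18.8] size [146.6 100.8] ang 85.6 z 92.2 x [509. 617.] y [-55.  94.]
left rim 1335 c [705.1 227.6] size [136.7 199.4] ang 1.3 z 65.3 x [635. 775.] y [129. 329.]
right rim 1305 c [ 711. -159.] size [193.7 157.5] ang 86.6 z 65.4 x [627. 786.] y [-260.  -66.]
left lids 1573 c [702.7 227.8] size [101.6 146.1] ang 0.7 z 92.1 x [651. 753.] y [154. 300.]
right lids 1557 c [ 711.2 -161.6] size [100.1 147.7] ang 1.2 z 92.4 x [660. 760.] y [-236.  -87.]
rail 3962 c [767.8  33. ] size [112.7 914.1] ang 1.2 z 90.5 x [707. 830.] y [-424.  490.]
holder 1167 c [544.9 307.1] size [163.7  94.9] ang 3.5 z 60.1 x [463. 624.] y [256. 359.]
stubs 99 c [537.6 303.3] size [ 49.6 102.2] ang 87.7 z 81.0 x [486. 589.] y [277. 326.]
meter 281 c [510.9 294.8] size [49.  27.4] ang 2.6 z 173.8 x [486. 535.] y [280. 309.]
pot 1772 c [ 569.  -240.3] size [111.4 164.2] ang 75.9 z 88.2 x [491. 639.] y [-314. -183.]
tin 582 c [ 437.1 -135.7] size [62.9 63.2] ang 45.0 z 69.9 x [405. 470.] y [-167. -104.]
pencil 554 c [423.1 167.8] size [174.4  85.6] ang 1.8 z 6.6 x [336. 510.] y [124. 213.]
```

View pics/crop1.png

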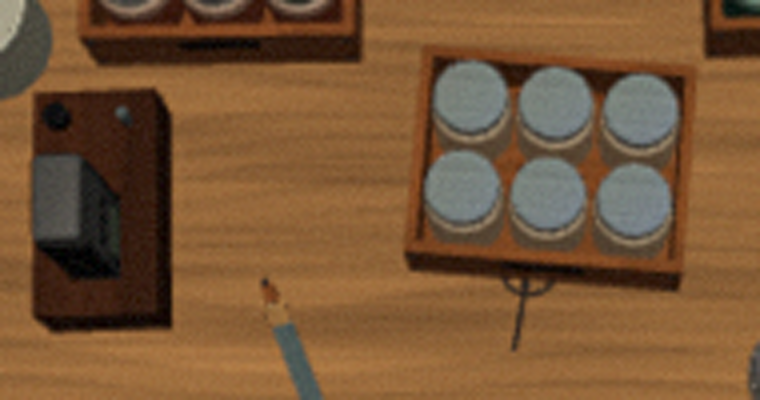

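The crop shows the loose box askew, with its front edge from (408,265) to (683,288). The mark's ring arc is at (527,283) and its line end at (515,350). The meter stands upright in the dark block at (57,195).

Lid measurements put home at (707,33) with a row yaw of 0.022, and the loose box at (563,19) with yaw −0.077. This fits the roughly 145 mm offset given in the task.

```bash
cat >> h.py <<'E'
def go(x,y,z,yaw,base=None):
    """shift/turn in tool axes to TCP (x,y,z), tool down, tool y at angle yaw (deg) in world"""
    st=env.sense(); p=st['tool_pos']; r=R.from_quat(st['eef_rot'])
    a=np.radians(yaw); ty=np.array([np.cos(a),np.sin(a),0]); tz=np.array([0,0,-1.]); tx=np.cross(ty,tz)
    t=R.from_matrix(np.stack([tx,ty,tz],1))
    print('shift',np.round(r.inv().apply(np.array([x,y,z])-p),1),'turn',np.round((r.inv()*t).as_rotvec(),4),'at',np.round(p,1),'F',np.round(st['force'],1),'t',st['time'])
E
python3 -c "
from h import *
go(455,24,302,88)"
```

```text
shift [-4.342e+02 -4.361e+02  4.000e-01] turn [-0.002  -0.0005 -0.2209] at [145.3 555.8 301.6] F [ 0.5 -0.2  0.3] t 0.1
```

{"api": "play_rows", "payload": {"rows": [[[-27,-27,0,0,0,-0.03,1],[-54,-54,0,0,0,-0.06,1],[-81,-81,0,0,0,-0.09,1],[-108,-108,0,0,0,-0.12,1],[-135,-135,0,0,0,-0.15,1],[-162,-162,0,0,0,-0.18,1],[-189,-189,0,0,0,-0.2,1],[-216,-216,0,0,0,-0.22,1]]]}}

```text
time: 0.77
tool_pos: [300.0, 290.9, 302.3]
eef_rot: [0.017, 1.0, -0.0, -0.0]
force: [1.2, -0.9, 0.5]
opening: 94.3
gripper_force: 0.0
```

```bash
python3 -c "
from h import *
go(455,24,302,88)"
```

```text
shift [-164.1 -261.4    0.3] turn [-0.0003 -0.0003  0.0007] at [300.  290.9 302.3] F [ 1.2 -0.9  0.5] t 0.7667
```

{"api": "play_rows", "payload": {"rows": [[[-21,-33,0,0,0,0,1],[-42,-66,0,0,0,0,1],[-63,-99,0,0,0,0,1],[-84,-132,0,0,0,0,1],[-105,-165,0,0,0,0,1],[-126,-198,20,0,0,0,1],[-147,-231,50,0,0,0,1],[-164,-261,80,0,0,0,1]]]}}

```text
time: 1.43
tool_pos: [450.9, 33.2, 231.8]
eef_rot: [0.018, 1.0, -0.0, 0.002]
force: [1.2, -0.1, 0.2]
opening: 94.1
gripper_force: 0.0
```

{"api": "play_rows", "payload": {"rows": [[[0,0,25,0,0,0,1],[0,0,50,0,0,0,1],[0,0,75,0,0,0,1],[0,0,95,0,0,0,1],[0,0,103,0,0,0,1],[0,0,103,0,0,0,1],[0,0,103,0,0,0,1],[0,0,103,0,0,0,1]]]}}

```text
time: 2.1
tool_pos: [450.5, 35.3, 129.9]
eef_rot: [0.018, 1.0, -0.0, 0.001]
force: [-0.2, -0.2, 0.5]
opening: 94.1
gripper_force: 0.0
```

```bash
python3 -c "
from h import *
go(632,27,119,91.3)"
```

```text
shift [-181.7   -1.9   11.3] turn [-0.0003  0.0025 -0.0582] at [450.5  35.3 129.9] F [-0.2 -0.2  0.5] t 2.1
```

{"api": "play_rows", "payload": {"rows": [[[-10,0,6,0,0,-0.02,1],[-22,0,11,0,0,-0.04,1],[-34,0,11,0,0,-0.058,1],[-44,0,11,0,0,-0.058,1],[-54,1,11,0,0,-0.058,1],[-64,1,11,0,0,-0.058,1],[-74,2,11,0,0,-0.058,1],[-84,2,11,0,0,-0.058,1]]]}}

```text
time: 2.77
tool_pos: [531.1, 34.6, 118.3]
eef_rot: [-0.011, 1.0, 0.0, -0.004]
force: [-9.9, -0.2, 7.8]
opening: 93.9
gripper_force: 5.1
```

```bash
cat > b.py <<'E'
from h import *
w=world(snap('top')); 
p=w[100:270,262:365].reshape(-1,3); p=p[(p[:,2]>86)&(p[:,2]<98)&(p[:,0]<767)]
# loose lids: keep y in gap
p=p[(p[:,1]>-72)&(p[:,1]<142)]
m=(p[:,2]<93.5)
r=cv2.minAreaRect(p[m][:,:2].astype(np.float32)); print('lids',r)
go(632,35,119,91.3)
E
python3 b.py
```

```text
lids ((580.603759765625, 9.873924255371094), (65.684326171875, 167.7913055419922), 43.3260612487793)
shift [-97.8  -1.5  -0.3] turn [-0.0001 -0.0012 -0.0006] at [534.2  34.3 118.8] F [ 1.1 -1.1 -0.8] t 2.8167
```

{"api": "play_rows", "payload": {"rows": [[[-12,0,0,0,0,0,1],[-24,0,0,0,0,0,1],[-36,-1,0,0,0,0,1],[-48,-1,0,0,0,0,1],[-60,-1,0,0,0,0,1],[-70,-1,0,0,0,0,1],[-78,-1,0,0,0,0,1],[-83,-1,0,0,0,0,1]]]}}

```text
time: 3.48
tool_pos: [616.0, 35.3, 118.0]
eef_rot: [-0.011, 1.0, 0.0, -0.001]
force: [-8.5, -0.9, 3.8]
opening: 93.9
gripper_force: 4.1
```

Run:
```python
from h import *
go(632,35,119,91.3)
s=snap('scene'); w=world(s)
cv2.imwrite('pics/s2.png',s['pixels'])
snap('top');cv2.imwrite('pics/t2.png',np.load('/tmp/top.npz')['pixels'])
```

```text
shift [-16.   -0.7  -1. ] turn [ 0.0001 -0.0027 -0.0006] at [616.   35.3 118. ] F [-8.5 -0.9  3.8] t 3.4833
```

View pics/s2.png

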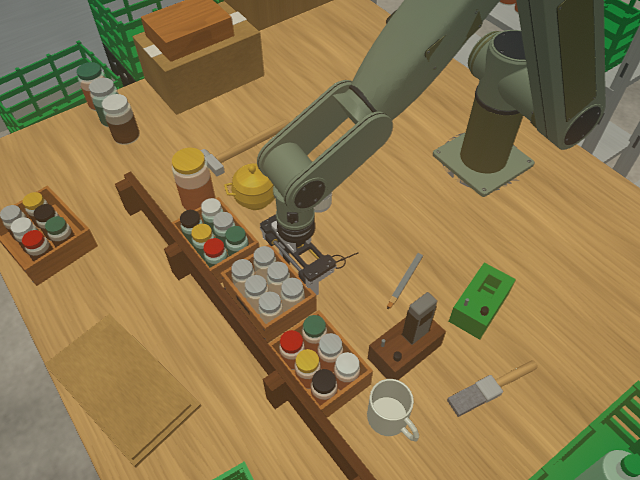

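The box is well into the gap, with its lids around (267,283) and a thin space left to the rail. I'll measure what remains from the scene cloud.

Run:
```python
from h import *
w=world(dict(np.load('/tmp/scene.npz'))).reshape(-1,3)
t=.0218; d=w-[707,33,0]; X=d[:,0]*np.cos(t)+d[:,1]*np.sin(t); Y=-d[:,0]*np.sin(t)+d[:,1]*np.cos(t)
for n,c in (('left',195),('loose',0),('right',-195)):
    m=(abs(Y-c)<105)&(w[:,2]>90)&(w[:,2]<95)&(X>-75)&(X<62); 
    r=cv2.minAreaRect(np.stack([X[m],Y[m]],1).astype(np.float32)); q=X[m]
    m2=(abs(Y-c)<70)&(w[:,2]>60)&(w[:,2]<68)&(X<66)
    print(n,m.sum(),np.round(r[0],1),np.round(r[1],1),round(r[2],1),'far edge',np.round(np.percentile(q,99.5),1),'rim far',np.round(np.percentile(X[m2],99),1), np.round([Y[m].min(),Y[m].max()],1))
```

```text
left 1833 [  2.1 198.3] [100.  147.3] 0.3 far edge 51.1 rim far 62.9 [124.6 271.9]
loose 1395 [-14.8  -3.6] [ 99.7 148.1] 0.1 far edge 33.2 rim far 49.9 [-77.5  70.5]
right 1108 [   3.5 -191.7] [ 99.7 145.8] 0.3 far edge 52.0 rim far 64.4 [-264.8 -118.9]
```

{"api": "play_rows", "payload": {"rows": [[[-4,0,0,0,0,0,1],[-8,0,0,0,0,0,1],[-12,0,0,0,0,0,1],[-15,0,0,0,0,0,1],[-17,0,0,0,0,0,1],[-17,0,0,0,0,0,1],[-17,0,0,0,0,0,1],[-17,0,0,0,0,0,1]]]}}

```text
time: 4.25
tool_pos: [632.4, 35.6, 118.1]
eef_rot: [-0.011, 1.0, -0.0, -0.001]
force: [-6.1, 0.4, 2.4]
opening: 94.0
gripper_force: 2.9
```

{"api": "play_rows", "payload": {"rows": [[[10,0,0,0,0,0,1],[30,0,0,0,0,0,1],[50,0,0,0,0,0,1],[65,0,-30,0,0,0,1],[80,0,-65,0,0,0,1],[95,0,-105,0,0,0,1],[120,20,-135,0,0,0,1],[140,45,-160,0,0,0,1]]]}}

```text
time: 4.92
tool_pos: [494.5, 75.4, 280.4]
eef_rot: [-0.009, 1.0, -0.0, 0.004]
force: [0.9, 0.4, 0.8]
opening: 94.1
gripper_force: 0.0
```

{"api": "play_rows", "payload": {"rows": [[[0,35,0,0,0,0,1],[0,70,0,0,0,0,1],[0,105,0,0,0,0,1],[0,140,0,0,0,0,1],[0,175,0,0,0,0,1],[0,200,0,0,0,0,1],[0,200,0,0,0,0,1],[0,200,0,0,0,0,1]]]}}

```text
time: 5.58
tool_pos: [489.4, 277.5, 277.4]
eef_rot: [-0.013, 1.0, 0.0, 0.002]
force: [-0.5, 0.1, 0.1]
opening: 94.2
gripper_force: 0.0
```

Run:
```python
from h import *
go(632,35,119,91.3)
s=snap('scene'); w=world(s).reshape(-1,3)
t=.0218; d=w-[707,33,0]; X=d[:,0]*np.cos(t)+d[:,1]*np.sin(t); Y=-d[:,0]*np.sin(t)+d[:,1]*np.cos(t)
for n,c in (('left',195),('loose',0),('right',-195)):
    m=(abs(Y-c)<105)&(w[:,2]>90)&(w[:,2]<95)&(X>-75)&(X<62); 
    r=cv2.minAreaRect(np.stack([X[m],Y[m]],1).astype(np.float32))
    print(n,m.sum(),np.round(r[0],1),np.round(r[1],1),round(r[2],1))
s=snap('top'); im=s['pixels']
cv2.imwrite('pics/t3.png',cv2.resize(im[120:300,170:430],None,fx=3,fy=3,interpolation=cv2.INTER_CUBIC))
```

```text
shift [-135.9 -246.1  158.6] turn [0.0008 0.0034 0.0023] at [489.4 277.5 277.4] F [-0.5  0.1  0.1] t 5.5833
left 1838 [  2.3 198. ] [100.6 147.4] 0.2
loose 1363 [ 1.2 -3.9] [100.5 148. ] 0.1
right 1118 [   3.2 -191.3] [147.3  99.6] 89.6
```

View pics/t3.png

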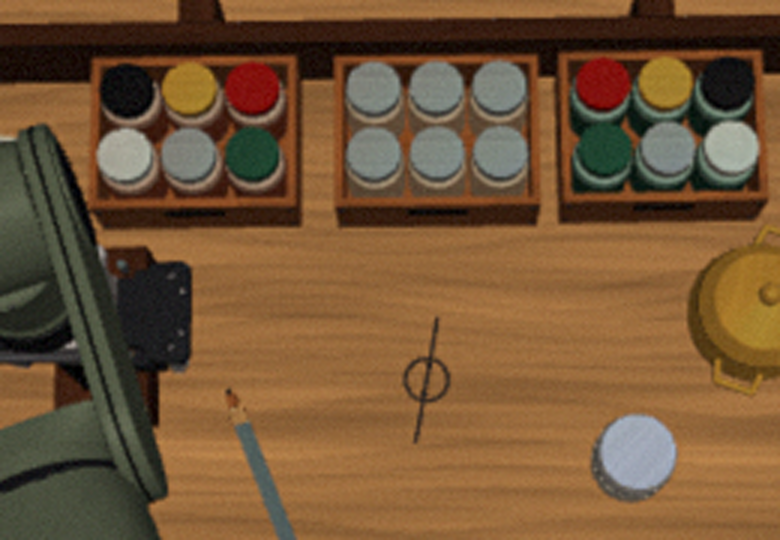

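Top view: the box stands flush between its neighbours, measuring about −1.5 mm from home and square. The mark is fully bare, with its ring centre at crop (427,380) and its line running from (437,318) to (416,443). Next I'll measure the mark and the meter's top with several cameras.

```bash
cat >> h.py <<'E'
def rot(s):
    q=np.asarray(s['rotation']); return R.from_quat(q) if q.size==4 else R.from_matrix(q)
def rays(s,u,v,fish=False):
    K=s['K']; x=(u-K[0,2])/K[0,0]; y=(v-K[1,2])/K[1,1]
    if fish:
        th=np.hypot(x,y); k=np.tan(th)/np.maximum(th,1e-9); x,y=x*k,y*k
    return rot(s).apply(np.stack([x,y,np.ones_like(x)],-1).reshape(-1,3))
def mark(s,near,rad=70,fish=False,zmax=5):
    g=cv2.cvtColor(s['pixels'],cv2.COLOR_BGR2GRAY).astype(float); v,u=np.mgrid[0:480,0:640].astype(float)
    d=rays(s,u,v,fish); c=np.asarray(s['position']); k=-c[2]/d[:,2]; P=(c+d*k[:,None])[:,:2]
    ok=(k>0)&(np.hypot(*(P-near).T)<rad); bg=cv2.medianBlur(s['pixels'],21); bg=cv2.cvtColor(bg,cv2.COLOR_BGR2GRAY).astype(float)
    dk=(bg-g).ravel(); m=ok&(dk>30); P=P[m]; W=dk[m]
    # robust: line fit, then midpoint of extent along it
    for _ in range(3):
        vx,vy,x0,y0=cv2.fitLine(P.astype(np.float32),cv2.DIST_HUBER,0,.01,.01).ravel()
        if vx<0: vx,vy=-vx,-vy
        e=np.array([vx,vy]); n=np.array([-vy,vx]); q=P-[x0,y0]; keep=abs(q@n)<24; P,W=P[keep],W[keep]
    q=P-[x0,y0]; on=abs(q@n)<2.5; a=q[on]@e; lo,hi=np.percentile(a,[0,100])
    ring=(abs(q@n)>6); rc=q[ring]; off=np.array([x0,y0])
    rx=(rc@e); ctr=off+e*(lo+hi)/2
    rcen=off+e*(rx.min()+rx.max())/2+n*((rc@n).min()+(rc@n).max())/2
    print('mark n',len(P),'len',round(hi-lo,1),'linemid',np.round(ctr,1),'ringc',np.round(rcen,1),'ringspan',np.round([np.ptp(rx),np.ptp(rc@n)],1),'ang',round(float(np.degrees(np.arctan2(vy,vx))),1))
def toprect(w,c,z0=168,z1=180,rad=60):
    p=w.reshape(-1,3); p=p[(p[:,2]>z0)&(p[:,2]<z1)&(np.hypot(p[:,0]-c[0],p[:,1]-c[1])<rad)]
    if len(p)<5: print('few',len(p));return
    r=cv2.minAreaRect(p[:,:2].astype(np.float32)); print('top n',len(p),np.round(r[0],1),np.round(r[1],1),round(r[2],1),'z',round(np.median(p[:,2]),1))
E
python3 - <<'E'
from h import *
for n in ('top','scene'):
    s=dict(np.load('/tmp/%s.npz'%n)); print(n); mark(s,[490,40])
toprect(world(dict(np.load('/tmp/scene.npz'))),[511,295])
s=snap('wrist'); cv2.imwrite('pics/w3.png',s['pixels']); print(s['K'],s['position'])
v,u=np.mgrid[0:480,0:640].astype(float); w=rays(s,u,v,True)*s['range_z'].reshape(-1,1)+np.asarray(s['position'])
w[s['range_z'].ravel()<=0]=np.nan
toprect(w,[511,295])
print('wrist');mark(s,[490,40],fish=True)
E
```

```text
top
mark n 126 len 101.9 linemid [505.5  33.4] ringc [509.  33.] ringspan [34.3 38.7] ang -8.9
scene
mark n 145 len 105.0 linemid [505.9  35.1] ringc [509.7  34.7] ringspan [35.2 39.7] ang -9.0
top n 359 [513.5 299.1] [52.  27.7] 3.5 z 173.2
[[371.64829954   0.         326.7970982 ]
 [  0.         371.64829954 238.9564329 ]
 [  0.           0.           1.        ]] [411.84135694 274.48572776 358.0343113 ]
top n 3737 [508.2 306.2] [56.3 45. ] 2.0 z 173.0
wrist
mark n 438 len 104.7 linemid [507.   35.6] ringc [509.   34.8] ringspan [36.6 37.9] ang -8.8
```

View pics/w3.png

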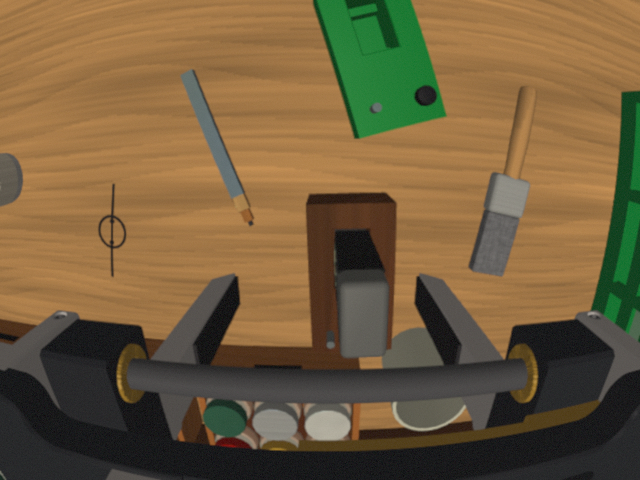

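Wrist view: the meter's light top face is at about (340–387, 270–355), between the open fingers with its tips right of centre. The mark is at (112,232) with both dots on the line. I'll refine the meter's position from this picture's depth.

Run:
```python
from h import *
s=snap('wrist'); v,u=np.mgrid[0:480,0:640].astype(float); w=(rays(s,u,v,True)*s['range_z'].reshape(-1,1)+np.asarray(s['position'])).reshape(480,640,3)
toprect(w[240:365,328:395],[511,298],165,182)
g=cv2.cvtColor(s['pixels'],cv2.COLOR_BGR2GRAY)
m=np.zeros_like(g); m[225:362,330:395]=1
sel=(m>0)&(w[...,2]>166)&(w[...,2]<180); q=w[sel]; print(np.round(np.percentile(q,[1,50,99],axis=0),1))
# block top
p=w[190:362,295:400].reshape(-1,3); p=p[abs(p[:,2]-60)<5]; r=cv2.minAreaRect(p[:,:2].astype(np.float32)); print('block',r)
go(512,297,184,92.6)
```

```text
top n 3789 [511.9 298.1] [50.3 28.3] 2.1 z 173.0
[[487.4 283.9 167.2]
 [508.3 297.2 173. ]
 [535.2 311.4 174.6]]
block ((534.643310546875, 299.1221008300781), (141.69346618652344, 75.66130065917969), 2.7159602642059326)
shift [-22.9  21.5  92.7] turn [ 0.      0.0009 -0.0248] at [489.4 275.  276.7] F [ 1.   0.  -0.2] t 5.7833
```

{"api": "play_rows", "payload": {"rows": [[[-12,12,0,0,0,-0.023,1],[-23,22.5,5,0,0,-0.023,1],[-23,22.5,30,0,0,-0.023,1],[-23,22.5,55,0,0,-0.023,1],[-23,22.5,75,0,0,-0.023,1],[-23,22.5,88,0,0,-0.023,1],[-23,22.5,91,0,0,-0.023,1],[-23,22.5,91,0,0,-0.023,1]]]}}

```text
time: 6.45
tool_pos: [511.3, 298.2, 184.5]
eef_rot: [-0.022, 1.0, -0.0, -0.001]
force: [-0.7, 0.1, 0.8]
opening: 93.7
gripper_force: 0.0
```

```bash
python3 -c "
from h import *
go(512,298,185,92.4)"
```

```text
shift [-0.7 -0.3 -0.5] turn [-0.0007 -0.0018  0.0021] at [511.3 298.2 184.5] F [-0.7  0.1  0.8] t 6.45
```

{"api": "play_rows", "payload": {"rows": [[[0,0,0,0,0,0,0.5],[0,0,0,0,0,0,0],[0,0,0,0,0,0,-0.2],[0,0,0,0,0,0,-0.5],[0,0,0,0,0,0,-1],[0,0,0,0,0,0,-1],[0,0,0,0,0,0,-1],[0,0,0,0,0,0,-1]]]}}

```text
time: 7.12
tool_pos: [511.5, 299.2, 185.4]
eef_rot: [-0.023, 1.0, 0.0, 0.0]
force: [0.7, 0.9, 0.5]
opening: 44.4
gripper_force: 0.0
```

{"api": "play_rows", "payload": {"rows": [[[0,0,0,0,0,0,-1],[0,0,0,0,0,0,-1],[0,0,0,0,0,0,-1],[0,0,0,0,0,0,-1],[0,0,0,0,0,0,-1],[0,0,0,0,0,0,-1],[0,0,0,0,0,0,-1],[0,0,0,0,0,0,-1]]]}}

```text
time: 7.78
tool_pos: [511.5, 298.9, 185.3]
eef_rot: [-0.023, 1.0, -0.0, -0.0]
force: [0.3, -2.8, 0.3]
opening: 27.6
gripper_force: 30.0
```

Gripped (opening 27.6 mm, 30 N). Now I lift straight up.

{"api": "play_rows", "payload": {"rows": [[[0,0,-8,0,0,0,-1],[0,0,-18,0,0,0,-1],[0,0,-30,0,0,0,-1],[0,0,-45,0,0,0,-1],[0,0,-60,0,0,0,-1],[0,0,-75,0,0,0,-1],[0,0,-85,0,0,0,-1],[0,0,-85,0,0,0,-1]]]}}

```text
time: 8.45
tool_pos: [513.0, 300.2, 274.6]
eef_rot: [-0.023, 1.0, 0.002, 0.003]
force: [0.5, 0.1, -2.3]
opening: 27.8
gripper_force: 30.0
```

```bash
python3 -c "
from h import *
go(509,34.5,250,81.1)"
```

```text
shift [  16.2 -265.3   23.7] turn [0.0037 0.0063 0.2007] at [513.  300.2 274.6] F [ 0.5  0.1 -2.3] t 8.45
```

{"api": "play_rows", "payload": {"rows": [[[2,-25,0,0,0,0.03,-1],[4,-60,0,0,0,0.06,-1],[6,-98,0,0,0,0.09,-1],[8,-136,2,0,0,0.12,-1],[10,-174,6,0,0,0.15,-1],[12,-212,10,0,0,0.18,-1],[15,-245,15,0,0,0.2,-1],[16,-265,20,0,0,0.2,-1]]]}}

```text
time: 9.12
tool_pos: [506.9, 30.8, 249.9]
eef_rot: [0.079, 0.997, -0.0, -0.0]
force: [-0.0, -0.6, -2.5]
opening: 27.7
gripper_force: 30.0
```

{"api": "play_rows", "payload": {"rows": [[[0,0,0,0,0,0,-1],[0,0,5,0,0,0,-1],[0,0,12,0,0,0,-1],[0,0,20,0,0,0,-1],[0,0,28,0,0,0,-1],[0,0,32,0,0,0,-1],[0,0,32,0,0,0,-1],[0,0,32,0,0,0,-1]]]}}

```text
time: 9.78
tool_pos: [507.2, 34.3, 217.8]
eef_rot: [0.077, 0.997, 0.0, -0.001]
force: [0.2, 0.2, -2.5]
opening: 27.8
gripper_force: 30.0
```

Run:
```python
from h import *
go(509,34.5,215,81.1)
s=snap('wrist'); cv2.imwrite('pics/w4.png',s['pixels'])
a=snap('scene'); c=a['pixels']
K=a['K'];q=rot(a).inv().apply(np.array([509,34.5,30])-a['position']);uv=(K@q)[:2]/q[2];print(uv)
u,v=uv.astype(int); cv2.imwrite('pics/s4.png',cv2.resize(c[v-60:v+60,u-80:u+80],None,fx=5,fy=5,interpolation=cv2.INTER_CUBIC))
mark(s,[509,34.5],fish=True)
```

```text
shift [-1.7  0.5  2.8] turn [-0.     -0.0012  0.0015] at [507.2  34.3 217.8] F [ 0.2  0.2 -2.5] t 9.7833
[337.376784   253.48262619]
mark n 279 len 37.9 linemid [473.7  40.4] ringc [500.4  36.3] ringspan [19.5 38.4] ang -8.5
```

View pics/w4.png

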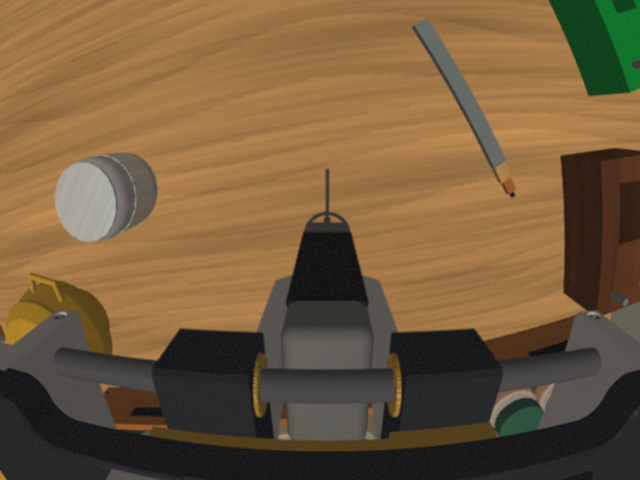

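View pics/s4.png

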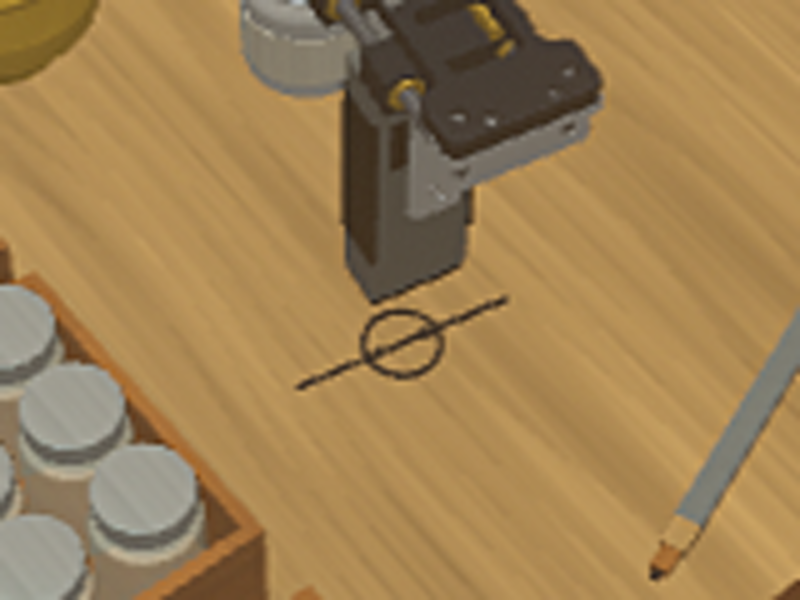

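Wrist view: the pencil line (u=327) runs exactly along the housing's mid column, centred and parallel. Scene crop: the meter hangs over the mark, its lower edge at (370–465, 265–300) parallel to the line (300,387)–(505,298). I'll recheck the mark's x with the line uncut.

Run:
```python
from h import *
for n in ('scene',):
    s=dict(np.load('/tmp/%s.npz'%n)); mark(s,[509,34.5],62)
    w=world(s).reshape(-1,3)
    st=env.sense(); p=st['tool_pos']
    # housing side points seen by scene: principal plane check below fingers
    m=(np.hypot(w[:,0]-509,w[:,1]-34)<40)&(w[:,2]>50)&(w[:,2]<105); q=w[m]
    a=np.radians(-8.9); e=np.array([np.cos(a),np.sin(a)]); f=np.array([-e[1],e[0]])
    A=(q[:,:2]-[509.2,34.5])@e; B=(q[:,:2]-[509.2,34.5])@f
    for z in (55,65,75,85,95):
        k=abs(q[:,2]-z)<5; print(z,k.sum(),np.round(np.percentile(A[k],[1,99]),1),np.round(np.percentile(B[k],[1,99]),1))
mark(snap('top'),[509,34.5],62)
go(508.5,34.6,196,81.1)
```

```text
mark n 151 len 110.3 linemid [508.6  34.7] ringc [509.7  34.7] ringspan [35.2 39.7] ang -9.0
55 10 [-17.4  22.6] [ 6.9 12.1]
65 42 [-21.8  25. ] [-6.6 15.2]
75 63 [-24.5  25.6] [-7.8 16.1]
85 62 [-23.  26.] [-9.8 16.6]
95 73 [-24.5  26.3] [-13.8  16.4]
mark n 141 len 74.6 linemid [516.   14.3] ringc [515.9  16.3] ringspan [82.8 46.6] ang -73.9
shift [-0.5  0.8 22.8] turn [0.0001 0.001  0.0009] at [507.9  33.9 218.8] F [ 0.1 -0.2 -1.7] t 9.9333
```

{"api": "play_rows", "payload": {"rows": [[[0,0,6,0,0,0,-1],[0,0,14,0,0,0,-1],[0,0,22,0,0,0,-1],[0,0,30,0,0,0,-1],[0,0,35,0,0,0,-1],[0,0,37,0,0,0,-1],[0,0,37,0,0,0,-1],[0,0,37,0,0,0,-1]]]}}

```text
time: 10.6
tool_pos: [507.6, 33.7, 181.2]
eef_rot: [0.077, 0.997, 0.0, -0.0]
force: [-0.3, 0.1, -1.1]
opening: 28.0
gripper_force: 30.0
```

{"api": "play_rows", "payload": {"rows": [[[0,0,1,0,0,0,-1],[0,0,2,0,0,0,-1],[0,0,3,0,0,0,-1],[0,0,4,0,0,0,-1],[0,0,5,0,0,0,-1],[0,0,6,0,0,0,-1],[0,0,6,0,0,0,-1],[0,0,6,0,0,0,-1]]]}}

```text
time: 11.27
tool_pos: [507.4, 33.7, 175.3]
eef_rot: [0.077, 0.997, 0.0, -0.0]
force: [1.0, 0.6, -2.2]
opening: 28.2
gripper_force: 30.0
```

Run:
```python
from h import *
for i in range(4):
    go(508,34.2,170,81.1); s=snap('scene')
w=world(s).reshape(-1,3)
c=s['pixels']; u,v=337,262; cv2.imwrite('pics/s5.png',cv2.resize(c[v-50:v+40,u-60:u+60],None,fx=6,fy=6,interpolation=cv2.INTER_CUBIC))
```

```text
shift [-0.5  0.6  5.3] turn [ 0.     -0.0002  0.0005] at [507.4  33.7 175.3] F [ 1.   0.6 -2.2] t 11.2667
shift [-0.4  0.6  5.4] turn [ 0.     -0.      0.0005] at [507.5  33.7 175.4] F [-0.1 -0.2 -1.8] t 11.3167
shift [-0.4  0.5  5.4] turn [0.     0.0001 0.0006] at [507.5  33.7 175.4] F [ 0.2  0.2 -2.3] t 11.3667
shift [-0.4  0.6  5.4] turn [-0.      0.0001  0.0006] at [507.5  33.7 175.4] F [ 0.5 -0.2 -2.1] t 11.4167
```

View pics/s5.png

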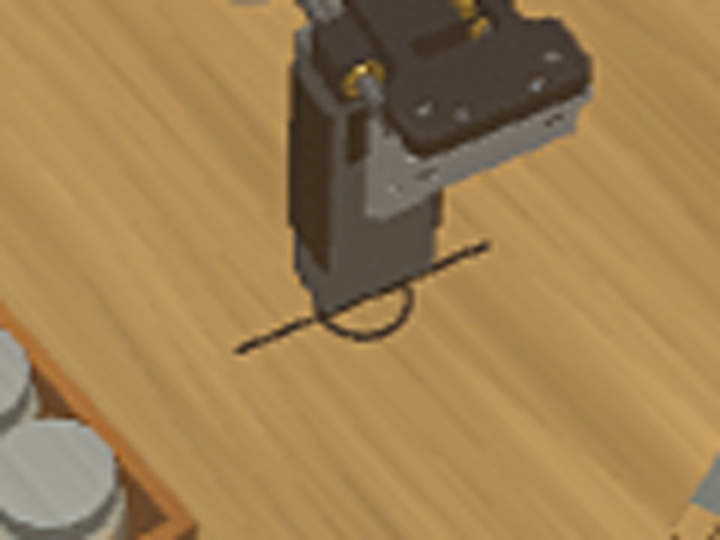

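The crop shows the meter just above the mark, its lower edge at about (322,312)–(430,275) beside the line (237,350)–(488,243). Force is still only the weight. I'll check centring from depth, on a fresh scene cloud.

Run:
```python
from h import *
s=dict(np.load('/tmp/scene.npz')); w=world(s).reshape(-1,3); mark(s,[509,34.5],62)
a=np.radians(-8.9); e=np.array([np.cos(a),np.sin(a)]); f=np.array([-e[1],e[0]])
c=np.array([509.1,34.7]); d=w[:,:2]-c; A=d@e;B=d@f
for z in (25,35,45,55,62):
    k=(abs(w[:,2]-z)<5)&(abs(A)<32)&(abs(B)<22); fr=k&(B>10)&(abs(A)<18); sd=k&(A>18)&(abs(B)<9)
    print(z,k.sum(),'A',np.round(np.percentile(A[k],[2,98]),1),'front B',np.round(np.median(B[fr]),1),fr.sum(),'side A',np.round(np.median(A[sd]),1),sd.sum())
K=s['K']
for zo in (14,):
  for x,y,z in ((-25,14,5),(25,14,5),(25,-14,5),(0,14,5),(-25,14,60)):
    P=np.r_[c+e*x+f*y,z+zo]; q=rot(s).inv().apply(P-s['position']); uv=(K@q)[:2]/q[2]; print((x,y,z),np.round((uv-[277,212])*6))
```

```text
mark n 133 len 110.3 linemid [508.6  34.8] ringc [495.7  34.7] ringspan [62.1 43.7] ang -8.5
25 44 A [-23.8  25.1] front B 13.6 27 side A 24.2 5
35 62 A [-22.9  25.7] front B 13.6 36 side A 25.3 11
45 64 A [-21.4  25.8] front B 13.8 38 side A 25.2 9
55 58 A [-23.4  25.6] front B 13.8 33 side A 25.1 10
62 70 A [-23.5  26.5] front B 13.6 38 side A 25.3 11
(-25, 14, 5) [437. 268.]
(25, 14, 5) [321. 318.]
(25, -14, 5) [287. 264.]
(0, 14, 5) [379. 293.]
(-25, 14, 60) [443. 182.]
```

Depth puts the front face at 13.7 (14 expected) and the side at 25.2 (25 expected), with no lean, so it is centred within 1 mm. Next I press down slowly.

{"api": "play_rows", "payload": {"rows": [[[0,0,0.5,0,0,0,-1],[0,0,1,0,0,0,-1],[0,0,1.5,0,0,0,-1],[0,0,2,0,0,0,-1],[0,0,2.5,0,0,0,-1],[0,0,3,0,0,0,-1],[0,0,3.5,0,0,0,-1],[0,0,3.5,0,0,0,-1]]]}}

```text
time: 12.13
tool_pos: [507.5, 33.7, 172.0]
eef_rot: [0.077, 0.997, -0.0, 0.0]
force: [-1.6, 1.1, -0.0]
opening: 28.1
gripper_force: 30.0
```

{"api": "play_rows", "payload": {"rows": [[[0,0,0.3,0,0,0,-1],[0,0,0.6,0,0,0,-1],[0,0,1,0,0,0,-1],[0,0,1.3,0,0,0,-1],[0,0,1.6,0,0,0,-1],[0,0,2,0,0,0,-1],[0,0,2,0,0,0,-1],[0,0,2,0,0,0,-1]]]}}

```text
time: 12.8
tool_pos: [507.6, 33.7, 170.0]
eef_rot: [0.077, 0.997, -0.0, 0.0]
force: [-0.9, 0.4, 1.0]
opening: 27.7
gripper_force: 30.0
```

Run:
```python
from h import *
f=[]
for i in range(8):
    s=env.sense(); f.append(s['force']); snap('top')
print(np.mean(f,0)); go(507.5,34,169,81.1)
```

```text
[-0.75752407  0.14420935  0.78624506]
shift [0.1 0.3 0.9] turn [0.     0.0002 0.0005] at [507.6  33.7 169.9] F [-0.5 -0.3  0.9] t 13.2
```

{"api": "play_rows", "payload": {"rows": [[[0,0,0.3,0,0,0,-1],[0,0,0.6,0,0,0,-1],[0,0,1,0,0,0,-1],[0,0,1.2,0,0,0,-1],[0,0,1.2,0,0,0,-1],[0,0,1.2,0,0,0,-1],[0,0,1.2,0,0,0,-1],[0,0,1.2,0,0,0,-1]]]}}

```text
time: 13.87
tool_pos: [507.5, 33.7, 168.7]
eef_rot: [0.077, 0.997, -0.0, 0.0]
force: [-1.6, 0.1, 0.9]
opening: 27.8
gripper_force: 30.0
```

Run:
```python
from h import *
f=[]
for i in range(8):
    f.append(env.sense()['force']); s=snap('scene')
print(np.mean(f,0)); go(507.5,34,169,81.1)
w=world(s).reshape(-1,3)
a=np.radians(-8.9); e=np.array([np.cos(a),np.sin(a)]); g=np.array([-e[1],e[0]])
d=w[:,:2]-[509.1,34.7]; A=d@e;B=d@g
for z in (20,40,60):
    k=(abs(w[:,2]-z)<8)&(abs(A)<32)&(abs(B)<22); fr=k&(B>10)&(abs(A)<18); sd=k&(A>18)&(abs(B)<9)
    print(z,'front B',np.round(np.median(B[fr]),1),'side A',np.round(np.median(A[sd]),1))
t=.0218; d=w-[707,33,0]; X=d[:,0]*np.cos(t)+d[:,1]*np.sin(t); Y=-d[:,0]*np.sin(t)+d[:,1]*np.cos(t)
m=(abs(Y)<105)&(w[:,2]>90)&(w[:,2]<95)&(X>-75)&(X<62); print(cv2.minAreaRect(np.stack([X[m],Y[m]],1).astype(np.float32)))
```

```text
[-0.7994634   0.08923713  1.36508306]
shift [ 0.1  0.3 -0.3] turn [-0.      0.0001  0.0005] at [507.5  33.7 168.7] F [-1.8  0.1  1.4] t 14.2667
20 front B 13.2 side A 25.1
40 front B 13.5 side A 25.3
60 front B 13.6 side A 25.6
((1.4894142150878906, -3.8753128051757812), (99.80970764160156, 148.21583557128906), 0.040644463151693344)
```

The pin force is about 3.5 N, which is half way in. The meter is centred and upright, and the box is home.

```bash
python3 -c "
from plant import env
print(env.job_done())"
```

```text
the job is handed in; nothing more can be done
None
```

I handed the job in without seeing a verdict: by my last measurements the jar box was home about 1 mm from square, and the meter was held upright with its pins within about 1 mm of the mark, pressed about 4 mm in at roughly 3.5 N.

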